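# Load the drying tray onto the free runner pair

## Robot

A 6-joint arm with a two-finger parallel gripper is mounted at the origin on the work surface. World frame = base frame: x ahead of the robot, y to its left, z up, the work surface at z = 0. Lengths are in mm, angles in rad, forces in N, time in s.
With the tool pointing down it reaches from about 350 to 975 mm from the base axis. Payload 17.4 kg.
Tool frame: the origin (TCP) lies between the finger pads; the fingertips stand 19 mm ahead of it and the grasp point (between the pads) is the TCP; z points along the fingers, y is the line along which they close (so a half turn about z gives the same grasp; the last joint's range is limited). The gripper opens to 85 mm and grips with 20 to 120 N. Pads are 22 mm wide; open, the fingers measure 114 mm over their backs; the gripper's body (76 mm by 85 mm) begins 54 mm behind the grasp point. The pads swing forward as they close: fully open they stand 13 mm farther back than shut.
Start: joints at [1.1, 0.116, 1.442, -0, 1.584, -0.038], TCP at [283.113, 612.764, 222.003] pointing down, gripper open.
Joint ranges: [-2.83, 2.83], [-0.83, 2.19], [0.07, 2.5], [-1.14, 4.28], [0.01, 3], [-2.97, 2.97]. Speed limits (rad/s): [1.89, 1.89, 2.22, 3.14, 3.14, 3.14].

## Interface

Orientations are given as a rotation vector (axis times angle).
In Python, from workcell import bot gives the robot as it stands. The module is installed in compiled form; this text tells all that it offers.
- The arm moves only by the tool send_rows, never from a script. Its argument "deltas" is a list of rows, each an object of numbers: "dx", "dy", "dz": the shift along the tool's x, y, z in m; "rx", "ry", "rz": the turn, a rotation vector about the tool's x, y, z in degrees; "grip": the closure, from 0 (fully open) to 1 (shut). A call has 1 to 10 rows; each row is the pose to reach, as a shift and turn from the pose commanded when the call began, along the tool's axes at that moment; what a row does not reach only later rows make up. A row lasts 1/10 s, in which the tool goes at most 50 mm and 8.59 degrees, less where a joint would pass 70% of its speed; a pose out of reach is approached as far as the arm can. A call with a gripper value outside its range is refused whole. The fingers move at their own pace and stop on an object; "newtons" is the grip in N (left out, the last holds). Time passes only in rows, so rows that repeat a pose let the fingers close. It gives the time, the measured TCP pose, the force, the opening and the grip force at its end, in the units of the state.
- bot.sense(): the state, without advancing time (a new reading comes with each control period).
- bot.read_camera(name): name is "side" or "top"; returns a dict with "color" (480x640x3 uint8, red, green, blue), "depth" (480x640 float32, mm along the optical axis (not along the pixel's ray), 0 where there is no reading), "vfov" (degrees; the focal length in pixels is half the picture's height over the tangent of half this angle, whatever the lens; pixels are square), "cx", "cy" (the principal point, pixels), "k1" (the pictures are not rectified: a ray, as slopes to the right and down, at radius r is drawn at 1 + k1 r^2 times it, then the intrinsics apply), "origin" and "rotation" of the camera in the world. Camera axes: x right, y up, looking along -z (the intrinsics and any distortion apply to the point x, -y, -z); pixel columns grow to the right and rows downward; lengths in mm; the calibration is good to about 2 mm. A picture is of the moment at which its call begins.
- bot.close_job(): hands the job in; it is judged then, once.
The state is a dict: "time": time; "joint_positions": joint angles; "qvel": joint speeds; "tau": joint torques, N m; "ee_pos": TCP position; "tool_rot": TCP orientation; "force": force on the tool from outside, world axes, zero at the start; "moment": the same for the moment, N m; "gripper_width": finger opening in mm; "grip_force": force on a finger pad.
Only numpy, scipy, OpenCV 4.12 (cv2) and the standard library are available. Lean on these libraries where they do the work, as an engineer would, in place of code of your own. Each camera call takes 0.05 s, during which the arm holds its last target. There are 200 camera calls.

## Task

Take the steel tray of slides by its black handle and load it, kept level, into the green-barred bay of the drying rack, on the one runner pair there that is still free. Slide it in past the drag of the spring clips until you feel it bear firmly on the end buffers, without ramming or forcing it, then let go and take the hand away. Leave the other trays and the bottle where they are.

Things in the scene. Friction and masses are not known exactly. Their poses are not given: they have to be found in the camera images.
- tray: Steel tray of slides to load, 165 mm long (x), 150 wide (y), 0.22 to 0.36 kg, on the bench. Origin: centre of its underside; x runs away from the handle, z up. A 3 mm flange all round, underside 20 mm above the origin; the side flanges ride in the runners. Below it the pan is 141 x 122 mm. The far edge is at x = 82.5. The slides are fixed in it. Carry it level, within 20 degrees.
- grip (a point): Middle of the tray's black handle, on the tray at x = -115, y = 0, z = 26 mm; same axes as the tray. The handle is a straight bar along the tray's x, 14 mm wide (y), 16 mm high (z 18 to 34), from x = -82 to its free end face at x = -138 mm. Pinch it across its width from above; its end can also be pushed.
- rack: Open drying rack fixed on the bench, 375 mm wide, 260 high, white posts, two bays. Origin: on the bench under the front middle of the GREEN bay (green bars on top); x points into the rack, y left, z up. The grey-barred bay's middle is at y = 190. Each bay has three runner pairs, x = 0 to 180 mm. Posts and top bars (z 244 to 259) begin at x = 20; only flared runner mouths reach out to x = -15.
- pair_low (a point): The lowest runner pair of the green bay: this point lies midway between its two runners, at their front ends (x = 0 of the rack) and at the height of their ledges, 75 mm above the bench. Same axes as the rack. A tray lying on this pair has its origin 55 mm above the bench. Runners are channels 10 mm high inside, 154 mm between their webs, ledges 12 mm wide.
- pair_mid (a point): The middle runner pair of the green bay: this point lies midway between its two runners, at their front ends (x = 0 of the rack) and at the height of their ledges, 130 mm above the bench. Same axes as the rack. A tray lying on this pair has its origin 110 mm above the bench. In the green bay one pair is free, two hold blue trays.
- pair_top (a point): The highest runner pair of the green bay: this point lies midway between its two runners, at their front ends (x = 0 of the rack) and at the height of their ledges, 185 mm above the bench. Same axes as the rack. A tray lying on this pair has its origin 165 mm above the bench. On every pair leaf spring clips press the tray's edges from x = 108 mm on: 4 to 12 N of drag.
- stops: End stops at the back of the green bay's runners, part of the rack, same origin and axes. Black rubber buffers are screwed through tabs; their faces lie between x = 147 and 165 mm, set differently for each pair and each time (both sides alike); no reading tells it, it must be felt. The tray is home with its origin between x = 64 and 82 mm. They are hard: force rises steeply over the clips' drag.
- low_tray: Pale blue plastic slide tray without a handle, 165 x 150 x 23 mm, shaped like the steel one, already home on the lowest runner pair of one of the two bays (origin: centre of its underside, 55 mm above the bench; x points to the rack's back). Its clips hold it. Bystander: leave it there.
- mid_tray: Pale blue plastic slide tray without a handle, 165 x 150 x 23 mm, shaped like the steel one, already home on the middle runner pair of one of the two bays (origin: centre of its underside, 110 mm above the bench; x points to the rack's back). Its clips hold it. Bystander: leave it there.
- top_tray: Pale blue plastic slide tray without a handle, 165 x 150 x 23 mm, shaped like the steel one, already home on the highest runner pair of one of the two bays (origin: centre of its underside, 165 mm above the bench; x points to the rack's back). Its clips hold it. Bystander: leave it there.
- bottle: White reagent bottle with a blue cap, 64 mm across, 150 mm high, standing on the bench (origin: centre of its foot). Bystander.

How it is judged (in metres and radians):
On the way, in this order (a step that is already met when the one before it is completed fails the run):
1. lift the steel tray clear of the bench (height (world z) of tray above 0.035 m), for 0.1 s.
2. start the tray into the free runner pair of the green bay: its far end at least 22 mm inside the runners, its flanges in the channels (x of tray in the frame of rack between -0.06 and 0.05 m and (z of tray in the frame of rack between 0.052 and 0.063 m or z of tray in the frame of rack between 0.107 and 0.118 m or z of tray in the frame of rack between 0.162 and 0.173 m) and y of tray in the frame of rack between -0.004 and 0.004 m), for 0.1 s.
3. slide it in until it bears on the end buffers with over 3 N for 0.05 s (contact force between tray and stops above 3 N), for 0.05 s.
At the end, for the whole second after the job is handed in: the steel tray sits at rest in the green bay with its flanges in the channels of one runner pair (origin within 4 mm of the bay's middle and 3 mm below to 8 mm above its height on that pair, tilted by less than 0.06 rad), slid in to the depth of the buffers (origin at x over 62.5 mm), and let go (x of tray in the frame of rack above 0.0625 m and y of tray in the frame of rack between -0.004 and 0.004 m and (z of tray in the frame of rack between 0.052 and 0.063 m or z of tray in the frame of rack between 0.107 and 0.118 m or z of tray in the frame of rack between 0.162 and 0.173 m) and angle between tray's own z axis and vertical below 0.06 rad and linear speed of tray below 0.01 m/s); the robot touches nothing.
It fails at once if the tray is rammed on the end buffers with over 30 N (contact force between tray and stops above 30 N).
It fails at once if the tray is forced in the rack (the sizes of all contact forces between tray and rack add up to over 80 N) (contact force between tray and rack above 80 N).
It fails at once if the tray is tipped by over 0.35 rad (angle between tray's own z axis and vertical above 0.35 rad).
It fails at once if a blue tray is shifted by over 10 mm (distance of any of low_tray, mid_tray, top_tray from where it was at the start of the episode above 0.01 m).
It fails at once if the bottle is shifted by over 15 mm (distance of bottle from where it was at the start of the episode above 0.015 m).
It also fails if it takes over 64 s, if anything falls off the work surface, if the arm or the gripper's body presses on something with over 40 N, if the wrist force passes 120 N, or if a joint passes its speed limit or range.

## Working session

There is one attempt and no reset: what is moved stays moved. The work goes in short steps, Python scripts to look and compute and a tool call to move; the robot and the scene stay as the last step left them, time stands still between calls to the robot, and variables do not carry over. Pictures are saved under pics/ and viewed, at most 10 in all, crops included, and the job is handed in when it is done.

Besides the shell and the picture viewer there is one more tool, called after "Emit:" as name(argument=value, ...) on one line, values as JSON. send_rows: Moves the arm, as the interface text tells. Its arguments: {"type":"object","properties":{"deltas":{"type":"array"},"newtons":{"type":"number"}},"required":["deltas"]}

```bash
mkdir -p pics
cat > h.py <<'E'
import numpy as np, cv2
from workcell import bot
def cloud(c):
    h,w=c['depth'].shape
    f=h/2/np.tan(np.radians(c['vfov'])/2)
    K=np.array([[f,0,c['cx']],[0,f,c['cy']],[0,0,1.]])
    u,v=np.meshgrid(np.arange(w),np.arange(h))
    p=np.stack([u,v],-1).reshape(-1,1,2).astype(float)
    n=cv2.undistortPoints(p,K,np.array([c['k1'],0,0,0.])).reshape(h,w,2)
    d=c['depth'][...,None].astype(float)
    P=np.concatenate([n[...,:1]*d,-n[...,1:]*d,-d],-1)
    return P@np.array(c['rotation']).T+np.array(c['origin'])
E
python3 - <<'E'
from h import *
import pickle
print(bot.sense())
for n in('side','top'):
    c=bot.read_camera(n); pickle.dump(c,open(n+'0.pkl','wb'))
    cv2.imwrite(f'pics/{n}0.png',c['color'][...,::-1])
    print(n,c['vfov'],c['cx'],c['cy'],c['k1'],c['origin'],c['rotation'])
E
```

```text
{'time': 0.0, 'joint_positions': array([ 1.10019174e+00,  1.16428721e-01,  1.44229354e+00,  7.69316180e-06,
        1.58399593e+00, -3.77917608e-02]), 'qvel': array([ 0.00027196, -0.00013765,  0.00014003, -0.00151639, -0.00236633,
       -0.0003106 ]), 'tau': array([ 8.12596099e-04, -7.31971335e+01, -6.32488847e+01,  9.50860681e-05,
        6.13236974e-03,  1.18115761e-05]), 'ee_pos': array([283.01571227, 612.56536834, 221.28323451]), 'tool_rot': array([-6.74504079e-01, -3.06803205e+00,  1.70799092e-03]), 'force': array([ 0.5513868 ,  0.35086452, -0.59740557]), 'moment': array([-0.00610285,  0.00393412,  0.01857498]), 'grip_force': 0.0, 'gripper_width': 85.49053213978297}
side 55.451379702633595 317.45223708048735 236.50438009605915 0.01903774303431965 [ 356.88049809 -887.34745886  779.81711089] [ 0.95886196 -0.12653034 -0.20043837]
top 56.75356757285389 319.4765133105875 232.89906266438703 0.01781166690250886 [ 519.44076413   -9.15930944 1147.54770971] [ 0.04666664 -0.03375708 -1.59133118]
```

View pics/side0.png

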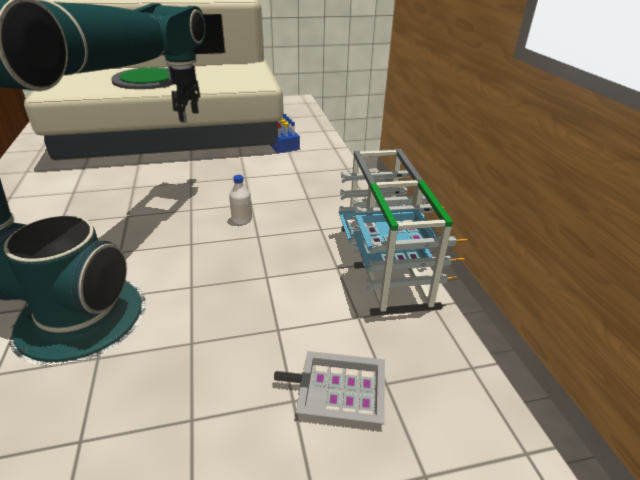

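View pics/top0.png

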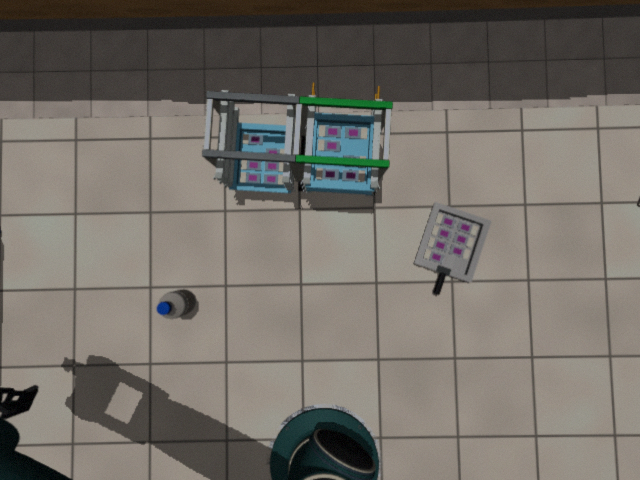

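The side view shows the steel tray at about (343,390), with its handle at (290,377), and the green bay bars at (385..447, 185..222). In the top view the handle is at (440,282), the green bars run across (298..392, 100 and 162), and the bottle is at (170,305). Next I measure these in the point cloud and zoom in on the rack.

```bash
cat > m.py <<'E'
from h import *
import pickle
from scipy.spatial.transform import Rotation as R
C={}
for n in('side','top'):
    c=pickle.load(open(n+'0.pkl','rb')); c['rotation']=R.from_rotvec(c['rotation']).as_matrix(); C[n]=(c,cloud(c))
E
python3 - <<'E'
from m import *
for n in C:
    c,P=C[n]; col=c['color'].astype(int); hsv=cv2.cvtColor(c['color'],cv2.COLOR_RGB2HSV)
    ok=c['depth']>0
    g=ok&(hsv[...,0]>50)&(hsv[...,0]<75)&(hsv[...,1]>150)&(P[...,2]>225)&(P[...,2]<290)&(P[...,0]>400)
    m=cv2.connectedComponents(g.astype(np.uint8))
    for i in range(1,m[0]):
        q=P[m[1]==i]
        if len(q)>40:
            r=cv2.minAreaRect(q[:,:2].astype(np.float32)); print(n,'green',len(q),np.median(q[:,2]).round(1),r)
    ft=ok&(P[...,2]>10)&(P[...,2]<45)&(P[...,0]>400)&(P[...,0]<750)&(P[...,1]<-80)&(P[...,1]>-450)
    q=P[ft]; dark=col[ft].max(1)<70
    print(n,'tray',len(q),np.percentile(q[:,2],[5,50,95]).round(1))
    b=q[~dark&(q[:,2]>17)]; print(' body',cv2.minAreaRect(b[:,:2].astype(np.float32)),b.min(0).round(),b.max(0).round())
    hd=q[dark&(q[:,2]>25)]; print(' handle',len(hd),hd.mean(0).round(1),np.percentile(hd[:,2],[5,95]),cv2.minAreaRect(hd[:,:2].astype(np.float32)))
c=C['side'][0]['color']; a=c[140:320,320:480]
cv2.imwrite('pics/rack.png',cv2.resize(a[...,::-1],None,fx=3.3,fy=3.3,interpolation=cv2.INTER_CUBIC))
E
```

```text
side green 292 258.8 ((830.0485229492188, -65.6336669921875), (185.321044921875, 15.895068168640137), 85.2144546508789)
side green 291 258.7 ((711.0270385742188, -53.92023468017578), (189.6334991455078, 14.539955139160156), 85.33464813232422)
side tray 2906 [12.7 23.1 33.3]
 body ((562.79638671875, -224.6983642578125), (373.140380859375, 221.24124145507812), 69.08269500732422) [ 419. -435.   17.] [715. -80.  45.]
 handle 177 [ 446.  -302.9   32.2] [26.29969156 36.09877117] ((446.3845520019531, -301.8628845214844), (11.556209564208984, 52.86907196044922), 68.89018249511719)
top green 691 258.7 ((829.3953857421875, -59.533294677734375), (187.21963500976562, 15.580037117004395), 85.14138793945312)
top green 667 258.8 ((709.7849731445312, -50.56349182128906), (186.42864990234375, 14.216774940490723), 85.14037322998047)
top tray 1727 [16.2 23.2 32.3]
 body ((548.1859130859375, -335.1632995605469), (151.6591033935547, 167.0946502685547), 69.42799377441406) [ 446. -432.   17.] [ 649. -237.   30.]
 handle 184 [ 453.6 -300.    31.4] [25.37803491 36.38266359] ((478.0400695800781, -322.2356872558594), (49.43490219116211, 132.5760040283203), 41.706214904785156)
```

View pics/rack.png

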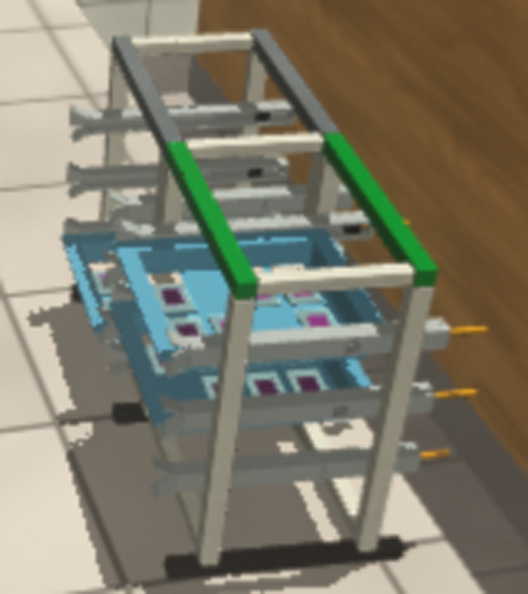

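The crop shows the green bay's three near-side runners, at y of about 340, 405 and 470. Blue trays seem to lie on two of the levels, and the depth should tell which.

Run:
```python
from m import *
t=np.radians(-4.8); X=np.array([np.cos(t),np.sin(t)]); Y=np.array([-np.sin(t),np.cos(t)])
O=np.array([683.5,-50.])
for n in C:
    c,P=C[n]; hsv=cv2.cvtColor(c['color'],cv2.COLOR_RGB2HSV); ok=c['depth']>0
    D=P[...,:2]-O; rx=D@X; ry=D@Y; z=P[...,2]
    box=ok&(rx>-40)&(rx<220)&(ry>-120)&(ry<300)&(z>20)
    blue=box&(hsv[...,0]>90)&(hsv[...,0]<110)&(hsv[...,1]>70)
    for nm,lo,hi in(('green',-90,92),('grey',98,290)):
        m=blue&(ry>lo)&(ry<hi); h,e=np.histogram(z[m],np.arange(30,260,10)); print(n,nm,dict(zip(e[:-1].astype(int),h)))
        for a,b in((50,100),(104,150),(160,205)):
            k=m&(z>a)&(z<b)
            if k.sum()>30: print('  lvl',a,k.sum(),'x',np.percentile(rx[k],[2,98]).round(1),'y',np.percentile(ry[k],[2,98]).round(1))
    # grey bar/green bar boundary, overall rack extent at top bars
    top=box&(z>250)&(z<268); print(n,'bars x',np.percentile(rx[top],[1,99]).round(1),'y',np.percentile(ry[top],[.5,99.5]).round(1))
    gr=top&(hsv[...,0]>50)&(hsv[...,0]<75)&(hsv[...,1]>150); print(' green y',np.percentile(ry[gr],[1,99]).round(1))
    # non-blue runner points per level
    for lv in(75,130,185):
        k=box&~blue&(z>lv+6)&(z<lv+18)&(rx<15)
        for s in(-1,1):
            kk=k&(s*ry>55)&(s*ry<100); 
            if kk.sum()>5: print('  runner',lv,s,kk.sum(),'x',np.percentile(rx[kk],[2,50]).round(1),'y',np.percentile(ry[kk],[5,50,95]).round(1),'z',np.median(z[kk]).round(1))
```

```text
side green {np.int64(30): np.int64(0), np.int64(40): np.int64(0), np.int64(50): np.int64(0), np.int64(60): np.int64(0), np.int64(70): np.int64(0), np.int64(80): np.int64(0), np.int64(90): np.int64(0), np.int64(100): np.int64(2), np.int64(110): np.int64(212), np.int64(120): np.int64(30), np.int64(130): np.int64(262), np.int64(140): np.int64(0), np.int64(150): np.int64(0), np.int64(160): np.int64(387), np.int64(170): np.int64(190), np.int64(180): np.int64(610), np.int64(190): np.int64(11), np.int64(200): np.int64(0), np.int64(210): np.int64(0), np.int64(220): np.int64(1), np.int64(230): np.int64(0), np.int64(240): np.int64(0)}
  lvl 104 506 x [-17.4 143.5] y [-66.   66.9]
  lvl 160 1198 x [-17.4 143.5] y [-61.4  72. ]
side grey {np.int64(30): np.int64(0), np.int64(40): np.int64(0), np.int64(50): np.int64(11), np.int64(60): np.int64(16), np.int64(70): np.int64(177), np.int64(80): np.int64(8), np.int64(90): np.int64(0), np.int64(100): np.int64(0), np.int64(110): np.int64(0), np.int64(120): np.int64(0), np.int64(130): np.int64(0), np.int64(140): np.int64(0), np.int64(150): np.int64(0), np
[... 1682 characters left out ...]
np.int64(0), np.int64(110): np.int64(0), np.int64(120): np.int64(0), np.int64(130): np.int64(0), np.int64(140): np.int64(0), np.int64(150): np.int64(0), np.int64(160): np.int64(0), np.int64(170): np.int64(0), np.int64(180): np.int64(0), np.int64(190): np.int64(0), np.int64(200): np.int64(0), np.int64(210): np.int64(0), np.int64(220): np.int64(0), np.int64(230): np.int64(0), np.int64(240): np.int64(3)}
  lvl 50 1899 x [-18.1 142.4] y [137.9 256.4]
top bars x [ 19.4 153.4] y [-91.2 283.8]
 green y [-89.4  94. ]
  runner 130 1 6 x [-14.5 -11.6] y [79.5 83.5 85.3] z 143.2
  runner 185 -1 84 x [-13.9   1.6] y [-80.8 -71.8 -64.9] z 198.1
  runner 185 1 87 x [-14.4   1.4] y [67.  74.6 83. ] z 198.1
```

The free pair is the low one: in the green bay, blue shows only around z of 110 and 165. That puts the target tray origin at z = 55 mm. When the tray is home, a vertical gripper body would come close to the middle tray's front edge at rack x of about -17. I'll grip near the handle's end with the tool leaning back 30°.

```bash
cat >> h.py <<'E'
from scipy.spatial.transform import Rotation as R
def toolR(yaw,tilt):
    a=np.radians(yaw);b=np.radians(tilt)
    x=np.array([np.cos(a),np.sin(a),0]);y=np.array([-np.sin(a),np.cos(a),0])
    z=np.cos(b)*np.array([0,0,-1.])+np.sin(b)*x
    return np.stack([np.cross(y,z),y,z],1)
def delta(p,Rt,p0=None,R0=None):
    s=bot.sense()
    if p0 is None: p0=s['ee_pos']; R0=R.from_rotvec(s['tool_rot']).as_matrix()
    return ((R0.T@(np.array(p)-p0))/1000).round(4),np.degrees(R.from_matrix(R0.T@Rt).as_rotvec()).round(2)
E
python3 - <<'E'
from h import *
from m import *
s=bot.sense();R0=R.from_rotvec(s['tool_rot']).as_matrix();p0=np.array([283.113,612.764,222.0])
Rt=toolR(-20.7,30)
print(R0.round(3))
for p in([450,150,270],[430,-293,140]): print(p,delta(p,Rt,p0,R0))
c,P=C['top']
k=(c['depth']>0)&(P[...,0]>395)&(P[...,0]<470)&(P[...,1]>-330)&(P[...,1]<-270)&(P[...,2]>15)&(c['color'].max(2)<70)
print(P[k].mean(0),cv2.minAreaRect(P[k][:,:2].astype(np.float32)))
k=(c['depth']>0)&(P[...,0]>300)&(P[...,0]<480)&(P[...,1]>200)&(P[...,1]<420)&(P[...,2]>100);print('bottle',np.median(P[k],0))
E
```

```text
[[-0.908  0.419 -0.   ]
 [ 0.419  0.908 -0.001]
 [ 0.    -0.001 -1.   ]]
[450, 150, 270] (array([-0.3456, -0.3501, -0.0476]), array([ -1.13, -29.99,  -3.99]))
[430, -293, 140] (array([-0.5132, -0.7605,  0.0828]), array([ -1.13, -29.99,  -3.99]))
[ 445.95827571 -296.37200904   31.66579956] ((448.27484130859375, -298.4910583496094), (22.100271224975586, 61.43013000488281), 59.29631042480469)
bottle [412.09380448 342.95252619 115.37382066]
```

Emit:
send_rows(deltas=[{"dz": -0.04},{"dx": -0.346,"dy": -0.35,"dz": -0.048},{"dx": -0.346,"dy": -0.35,"dz": -0.048},{"dx": -0.346,"dy": -0.35,"dz": -0.048},{"dx": -0.346,"dy": -0.35,"dz": -0.048},{"dx": -0.346,"dy": -0.35,"dz": -0.048},{"dx": -0.346,"dy": -0.35,"dz": -0.048},{"dx": -0.346,"dy": -0.35,"dz": -0.048},{"dx": -0.346,"dy": -0.35,"dz": -0.048},{"dx": -0.346,"dy": -0.35,"dz": -0.048}])

```text
validation failed for argument at $.de...
```

Run:
```python
from h import *
s=bot.sense();print(s['time'],s['ee_pos'],s['joint_positions'].round(2))
print(delta([430,-293,140],toolR(-20.7,30)))
```

```text
0.1 [283.03393667 612.58854707 221.35026978] [ 1.1   0.12  1.44 -0.    1.58 -0.04]
(array([-0.5132, -0.7604,  0.0821]), array([ -1.13, -29.99,  -3.99]))
```

Emit:
send_rows(deltas=[{"dx": 0,"dy": 0,"dz": -0.04,"rx": 0,"ry": 0,"rz": 0,"grip": 0},{"dx": -0.346,"dy": -0.35,"dz": -0.048,"rx": 0,"ry": 0,"rz": 0,"grip": 0}])

```text
time: 0.3
ee_pos: [299.4, 568.8, 266.4]
tool_rot: [0.67, 3.069, 0.007]
force: [2.4, 0.6, 1.9]
gripper_width: 85.5
grip_force: 0.0
```

Run:
```python
from h import *
print(delta([450,150,270],toolR(-20.7,30)),delta([430,-293,140],toolR(-20.7,30)))
```

```text
(array([-0.3113, -0.318 , -0.0051]), array([ -0.78, -30.  ,  -3.89])) (array([-0.4777, -0.7296,  0.123 ]), array([ -0.78, -30.  ,  -3.89]))
```

Emit:
send_rows(deltas=[{"dx": -0.311,"dy": -0.318,"dz": -0.005,"rx": 0,"ry": 0,"rz": 0,"grip": 0},{"dx": -0.311,"dy": -0.318,"dz": -0.005,"rx": 0,"ry": 0,"rz": 0,"grip": 0},{"dx": -0.311,"dy": -0.318,"dz": -0.005,"rx": 0,"ry": 0,"rz": 0,"grip": 0},{"dx": -0.311,"dy": -0.318,"dz": -0.005,"rx": 0,"ry": 0,"rz": 0,"grip": 0},{"dx": -0.311,"dy": -0.318,"dz": -0.005,"rx": 0,"ry": 0,"rz": 0,"grip": 0},{"dx": -0.311,"dy": -0.318,"dz": -0.005,"rx": 0,"ry": 0,"rz": 0,"grip": 0},{"dx": -0.311,"dy": -0.318,"dz": -0.005,"rx": 0,"ry": 0,"rz": 0,"grip": 0},{"dx": -0.311,"dy": -0.318,"dz": -0.005,"rx": -0.8,"ry": -30,"rz": -3.9,"grip": 0},{"dx": -0.311,"dy": -0.318,"dz": -0.005,"rx": -0.8,"ry": -30,"rz": -3.9,"grip": 0},{"dx": -0.311,"dy": -0.318,"dz": -0.005,"rx": -0.8,"ry": -30,"rz": -3.9,"grip": 0}])

```text
time: 1.3
ee_pos: [450.7, 142.1, 268.7]
tool_rot: [0.507, 2.646, -0.119]
force: [-0.6, 0.0, -0.2]
gripper_width: 85.0
grip_force: 0.0
```

Run:
```python
from h import *
s=bot.sense();print(s['time'],s['ee_pos'],s['joint_positions'].round(2))
print(delta([450,-60,220],toolR(-20.7,30)),delta([430,-293,140],toolR(-20.7,30)))
```

```text
1.3 [450.69062037 142.07285855 268.6737807 ] [ 0.46 -0.56  1.99 -0.34  1.41 -0.73]
(array([-0.0452, -0.1879,  0.0765]), array([-0.57, -4.02, -0.87])) (array([-0.0709, -0.4116,  0.1785]), array([-0.57, -4.02, -0.87]))
```

Emit:
send_rows(deltas=[{"dx": -0.071,"dy": -0.412,"dz": 0.178,"rx": -0.6,"ry": -4,"rz": -0.9,"grip": 0},{"dx": -0.071,"dy": -0.412,"dz": 0.178,"rx": -0.6,"ry": -4,"rz": -0.9,"grip": 0},{"dx": -0.071,"dy": -0.412,"dz": 0.178,"rx": -0.6,"ry": -4,"rz": -0.9,"grip": 0},{"dx": -0.071,"dy": -0.412,"dz": 0.178,"rx": -0.6,"ry": -4,"rz": -0.9,"grip": 0},{"dx": -0.071,"dy": -0.412,"dz": 0.178,"rx": -0.6,"ry": -4,"rz": -0.9,"grip": 0},{"dx": -0.071,"dy": -0.412,"dz": 0.178,"rx": -0.6,"ry": -4,"rz": -0.9,"grip": 0},{"dx": -0.071,"dy": -0.412,"dz": 0.178,"rx": -0.6,"ry": -4,"rz": -0.9,"grip": 0},{"dx": -0.071,"dy": -0.412,"dz": 0.178,"rx": -0.6,"ry": -4,"rz": -0.9,"grip": 0},{"dx": -0.071,"dy": -0.412,"dz": 0.178,"rx": -0.6,"ry": -4,"rz": -0.9,"grip": 0},{"dx": -0.071,"dy": -0.412,"dz": 0.178,"rx": -0.6,"ry": -4,"rz": -0.9,"grip": 0}])

```text
time: 2.3
ee_pos: [428.4, -291.1, 137.5]
tool_rot: [0.468, 2.589, -0.123]
force: [1.3, 1.8, 0.1]
gripper_width: 85.1
grip_force: 0.0
```

Run:
```python
from h import *
s=bot.sense();print(s['time'],s['ee_pos'],s['joint_positions'].round(2))
Rt=toolR(-20.7,30)
print(delta([436,-295.7,28],Rt))
c=bot.read_camera('side');cv2.imwrite('pics/s1.png',c['color'][...,::-1])
```

```text
2.3 [ 428.41248838 -291.0777618   137.51639747] [-0.76 -0.54  2.2   0.23  1.01 -2.05]
(array([ 0.0465, -0.0018,  0.0995]), array([ 0.15, -0.42,  0.18]))
```

View pics/s1.png

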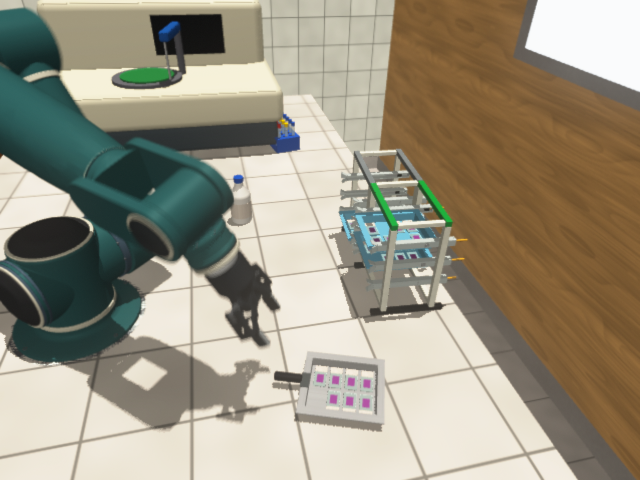

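The gripper hangs above the handle, leaning back as planned, with its fingertips at about (255,325) and the handle at (290,377). I descend now, slowing near the bottom.

Emit:
send_rows(deltas=[{"dx": 0.02,"dy": -0.002,"dz": 0.043,"rx": 0,"ry": -0.4,"rz": 0,"grip": 0},{"dx": 0.032,"dy": -0.002,"dz": 0.07,"rx": 0,"ry": -0.4,"rz": 0,"grip": 0},{"dx": 0.04,"dy": -0.002,"dz": 0.085,"rx": 0,"ry": -0.4,"rz": 0,"grip": 0},{"dx": 0.046,"dy": -0.002,"dz": 0.098,"rx": 0,"ry": -0.4,"rz": 0,"grip": 0},{"dx": 0.046,"dy": -0.002,"dz": 0.098,"rx": 0,"ry": -0.4,"rz": 0,"grip": 0}])

```text
time: 2.85
ee_pos: [435.8, -292.3, 28.0]
tool_rot: [0.465, 2.586, -0.12]
force: [-0.1, 0.0, 0.2]
gripper_width: 85.7
grip_force: 0.0
```

Emit:
send_rows(newtons=110, deltas=[{"dx": 0,"dy": 0,"dz": 0,"rx": 0,"ry": 0,"rz": 0,"grip": 0.4},{"dx": 0,"dy": 0,"dz": 0,"rx": 0,"ry": 0,"rz": 0,"grip": 0.6},{"dx": 0,"dy": 0,"dz": 0,"rx": 0,"ry": 0,"rz": 0,"grip": 1},{"dx": 0,"dy": 0,"dz": 0,"rx": 0,"ry": 0,"rz": 0,"grip": 1},{"dx": 0,"dy": 0,"dz": 0,"rx": 0,"ry": 0,"rz": 0,"grip": 1},{"dx": 0,"dy": 0,"dz": 0,"rx": 0,"ry": 0,"rz": 0,"grip": 1},{"dx": 0,"dy": 0,"dz": 0,"rx": 0,"ry": 0,"rz": 0,"grip": 1},{"dx": 0,"dy": 0,"dz": 0,"rx": 0,"ry": 0,"rz": 0,"grip": 1}])

```text
time: 3.65
ee_pos: [436.7, -293.2, 30.4]
tool_rot: [0.464, 2.583, -0.123]
force: [-0.5, -0.1, 0.1]
gripper_width: -0.2
grip_force: 0.0
```

Run:
```python
from h import *
s=bot.sense();print(s)
print(delta([436,-295.7,98],toolR(-20.7,30)))
```

```text
{'time': 3.65, 'joint_positions': array([-0.7498971 , -0.40890546,  2.29533342,  0.27584006,  0.7856506 ,
       -2.1141568 ]), 'qvel': array([ 1.16714559e-03, -3.76551119e-04,  9.99453802e-04, -1.01713689e-03,
       -6.46563397e-05, -5.02254371e-05]), 'tau': array([ 3.12509830e-03, -2.57756066e+01, -5.97585332e+01,  8.99339709e-01,
       -2.09772818e+00,  4.63443557e-04]), 'ee_pos': array([ 436.69374865, -293.18021489,   30.42518328]), 'tool_rot': array([ 0.46403745,  2.58272256, -0.12302825]), 'force': array([-0.46621058, -0.12015262,  0.08930835]), 'moment': array([0.08050109, 0.27287297, 0.00688676]), 'grip_force': 0.0, 'gripper_width': -0.1536101510009774}
(array([-0.0339, -0.0025, -0.0584]), array([ 0.21, -0.04,  0.27]))
```

The fingers shut on nothing, so I look again.

Run:
```python
from h import *
import pickle
ims=[]
for n,(a,b,x,y) in dict(side=(300,440,180,400),top=(190,320,380,500)).items():
    c=bot.read_camera(n);pickle.dump(c,open(n+'1.pkl','wb'))
    ims.append(cv2.resize(c['color'][a:b,x:y,::-1],(660,290) if 0 else None,fx=2.5,fy=2.5,interpolation=cv2.INTER_CUBIC))
w=max(i.shape[1] for i in ims);ims=[cv2.copyMakeBorder(i,0,0,0,w-i.shape[1],0) for i in ims]
im=np.vstack(ims);im=cv2.resize(im,None,fx=min(1,600/im.shape[0]),fy=min(1,600/im.shape[0]));cv2.imwrite('pics/z1.png',im);print(im.shape)
```

```text
(600, 489, 3)
```

View pics/z1.png

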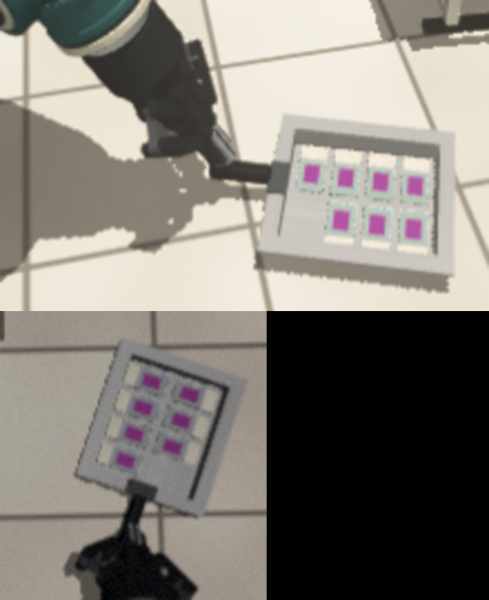

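```bash
cat >> h.py <<'E'
def tray(c,lo,hi,box,s=None):
    P=c['P'] if 'P' in c else cloud({**c,'rotation':R.from_rotvec(c['rotation']).as_matrix()})
    h=cv2.cvtColor(c['color'],cv2.COLOR_RGB2HSV); 
    m=(c['depth']>0)&(P[...,2]>lo)&(P[...,2]<hi)&(P[...,0]>box[0])&(P[...,0]<box[1])&(P[...,1]>box[2])&(P[...,1]<box[3])&(c['color'].max(2)>75)&(h[...,1]<60)
    m=m.astype(np.uint8); n,l,st,_=cv2.connectedComponentsWithStats(m); i=1+np.argmax(st[1:,4]); q=P[l==i]
    return len(q),cv2.minAreaRect(q[:,:2].astype(np.float32)),np.median(q[:,2]),q.min(0).round(1),q.max(0).round(1)
E
python3 - <<'E'
from h import *
import pickle
for k in '01':
  for n in('top','side'):
    print(k,n,tray(pickle.load(open(n+k+'.pkl','rb')),17,30,(440,720,-460,-200)))
for n in('top','side'):
    c=pickle.load(open(n+'1.pkl','rb'));P=cloud({**c,'rotation':R.from_rotvec(c['rotation']).as_matrix()})
    k=(P[...,2]>12)&(P[...,2]<42)&(P[...,0]>380)&(P[...,0]<500)&(P[...,1]>-340)&(P[...,1]<-260)&(c['color'].max(2)<75)&(c['depth']>0)
    q=P[k]; a=np.radians(-20.7); s=q[:,:2]@[np.cos(a),np.sin(a)]; t=q[:,:2]@[-np.sin(a),np.cos(a)]
    tc=np.array([436.7,-293.2]);print(n,'tcp s,t',tc@[np.cos(a),np.sin(a)],tc@[-np.sin(a),np.cos(a)])
    for e in range(480,570,8):
        j=(s>=e)&(s<e+8)
        if j.sum()>2: print(e,j.sum(),np.percentile(t[j],[5,50,95]).round(1),q[j,2].max().round(1),q[j,2].min().round(1))
E
```

```text
0 top (1340, ((548.1859130859375, -335.1632995605469), (151.6591033935547, 167.0946502685547), 69.42799377441406), np.float64(23.10452516972316), array([ 445.6, -432.1,   17.1]), array([ 649.2, -236.8,   29.6]))
0 side (2227, ((544.1708984375, -334.23297119140625), (154.9795684814453, 176.9206085205078), 69.61283874511719), np.float64(23.138969746076782), array([ 447.7, -434.8,   17.1]), array([ 652.2, -238. ,   28.7]))
1 top (1351, ((548.1039428710938, -334.76263427734375), (151.02899169921875, 167.1877899169922), 69.66527557373047), np.float64(23.10051116305067), array([ 445.6, -431.6,   17.2]), array([ 649.4, -237.5,   29.7]))
1 side (2226, ((543.8170166015625, -334.6819763183594), (155.06826782226562, 176.96246337890625), 69.69949340820312), np.float64(23.163357145400823), array([ 447.3, -436.8,   17. ]), array([ 652.7, -238.6,   28.1]))
top tcp s,t 512.1472324594813 -119.9097255609155
512 12 [-123.8 -114.9 -112.8] 37.7 20.1
520 22 [-126.1 -117.9 -112.7] 37.3 23.8
528 23 [-125.9 -117.8 -112.8] 38.9 21.1
536 21 [-125.1 -118.1 -112.9] 37.1 19.9
544 32 [-134.4 -118.4 -107.7] 36.7 21.0
552 42 [-134.9 -120.  -105.1] 29.7 22.0
560 16 [-134.1 -121.6 -107.2] 28.9 20.7
side tcp s,t 512.1472324594813 -119.9097255609155
496 16 [-129.6 -128.4 -125.6] 35.2 16.8
504 24 [-129.3 -127.1 -123.7] 37.2 20.4
512 27 [-129.3 -126.8 -120.4] 35.9 24.9
520 29 [-129.2 -126.6 -119.6] 36.4 23.1
528 28 [-129.4 -126.8 -121. ] 36.4 24.2
536 29 [-128.7 -126.  -122. ] 36.3 20.9
544 25 [-129.1 -126.1 -119. ] 35.7 23.5
```

Run:
```python
from h import *
import pickle
for n in('top','side'):
    c=pickle.load(open(n+'1.pkl','rb'));P=cloud({**c,'rotation':R.from_rotvec(c['rotation']).as_matrix()})
    c0=pickle.load(open(n+'0.pkl','rb'))
    ch=(np.abs(c['depth']-c0['depth'])>4)&(c['depth']>0)
    k=ch&(P[...,2]>0)&(P[...,2]<110)&(P[...,0]>340)&(P[...,0]<500)&(P[...,1]>-380)&(P[...,1]<-220)
    D=P[k]-np.array([436.7,-293.2,30.4]); T=D@toolR(-20.7,30)
    print(n,len(T))
    for e in range(-60,40,8):
        j=(T[:,2]>=e)&(T[:,2]<e+8)
        if j.sum()>1: print(' tz',e,j.sum(),'x',np.percentile(T[j,0],[5,50,95]).round(1),'y',np.percentile(T[j,1],[5,50,95]).round(1),'worldz min',(D[j,2].min()+30.4).round(1))
```

```text
top 699
 tz -60 40 x [-13.9 -10.7  -2.2] y [-21.    3.1  23.6] worldz min 79.7
 tz -52 17 x [-13.1 -10.3  -5.6] y [-8.3 -0.7 14.4] worldz min 73.1
 tz -44 18 x [-12.8  -9.4  -4.6] y [-10.6   4.3  14.1] worldz min 64.9
 tz -36 25 x [-12.5  -8.1 105.7] y [-12.3   4.9  21.3] worldz min 1.9
 tz -28 34 x [-13.   44.3 103.1] y [-2.3 11.7 32.3] worldz min 0.5
 tz -20 28 x [-12.4  -7.2  86.9] y [-7.1  7.4 33.7] worldz min 0.6
 tz -12 9 x [19.  67.5 74.3] y [ 9.2 41.1 52.5] worldz min 1.7
 tz -4 12 x [-19.9  19.6  60.3] y [-106.3   -3.4   51.8] worldz min 1.0
 tz 4 28 x [-23.4  35.2  45.3] y [-97.3   6.2  66.3] worldz min 0.0
 tz 12 33 x [-14.3  25.6  34.5] y [-96.6 -37.2  60.7] worldz min 0.4
 tz 20 72 x [-39.5   7.8  20.4] y [-73.5   5.6  60.5] worldz min 0.5
 tz 28 78 x [-42.7  -4.6   7.8] y [-72.7 -19.9  64. ] worldz min 0.1
 tz 36 33 x [-56.7 -14.3  -9.7] y [-65.4  12.8  76.2] worldz min 0.0
side 860
 tz -60 80 x [-15.6 -13.5   6.8] y [-31.4  -6.6  25.9] worldz min 72.7
 tz -52 29 x [-15.1 -13.3  -8.4] y [-14.2  -0.5  11. ] worldz min 73.4
 tz -44 39 x [-13.8 -10.1  -0.5] y [-13.9  -8.6   3.8] worldz min 61.5
 tz -36 54 x [-14.1  -8.8  41.4] y [-14.9  -8.8  18.5] worldz min 1.2
 tz -28 57 x [-13.4  -8.5  99.9] y [-14.2  -7.6  14.8] worldz min 0.4
 tz -20 36 x [-13.7 -10.1  84.4] y [-22.6  -6.    7.9] worldz min 1.4
 tz -12 25 x [-11.8  65.3  74. ] y [-70.5  -7.1   2.4] worldz min 0.3
 tz -4 17 x [48.9 56.6 63.5] y [-100.2  -27.1   18.4] worldz min 0.4
 tz 4 25 x [-18.5  39.5  49.5] y [-94.6  -8.2  20.9] worldz min 0.6
 tz 12 14 x [-29.1  24.2  32.4] y [-70.8 -10.9  20.8] worldz min 1.1
 tz 20 31 x [-38.    7.2  19.7] y [-76.1 -10.1  73.2] worldz min 0.0
 tz 28 43 x [-42.7 -31.6   1.9] y [-74.2 -10.6  68.9] worldz min 0.6
 tz 36 22 x [-37.1 -11.6  -6.2] y [-73.1  15.4  69.4] worldz min 0.2
```

Run:
```python
from h import *
import pickle
for n in('side','top'):
    c=pickle.load(open(n+'0.pkl','rb'));P=cloud({**c,'rotation':R.from_rotvec(c['rotation']).as_matrix()})
    k=(c['depth']>0)&(P[...,2]>120)&(np.hypot(P[...,0]-283,P[...,1]-612.7)<100)
    s=R.from_rotvec([-0.6745,-3.068,0.0017]).as_matrix()
    T=(P[k]-[283,612.6,222])@s
    for e in range(-100,40,8):
        j=(T[:,2]>=e)&(T[:,2]<e+8)
        if j.sum()>1: print(n,' tz',e,j.sum(),'x',np.percentile(T[j,0],[5,50,95]).round(1),'y',np.percentile(T[j,1],[5,50,95]).round(1))
s=bot.sense()
```

```text
side  tz -100 73 x [-22.1 -12.1   6.6] y [-73.  -31.   61.9]
side  tz -92 76 x [-21.4 -14.8   7.2] y [-75.3 -29.8  62.2]
side  tz -84 63 x [-20.5 -13.3   9.7] y [-75.7 -45.5  60.6]
side  tz -76 59 x [-17.9 -13.8   8.8] y [-75.9 -52.4  64.4]
side  tz -68 32 x [-17.4 -11.    2.2] y [-71.2  42.8  50. ]
side  tz -60 36 x [-15.7  -8.1   4. ] y [-58.3  37.1  48.3]
side  tz -52 35 x [-17.1  -5.4   3.5] y [-57.5 -47.5  47.1]
side  tz -44 37 x [-15.8  -7.9   1.8] y [-57.1 -45.1  49.9]
side  tz -36 34 x [-14.7  -7.3   3.5] y [-58.8  38.2  45.3]
side  tz -28 28 x [-14.8  -4.7   6. ] y [-51.4  37.1  45.5]
top  tz -100 85 x [-18.8 -13.2   6.7] y [-71.2 -62.9 -24.6]
top  tz -92 124 x [-18.4  -9.9   7.8] y [-71.5 -40.1 -27.6]
top  tz -84 96 x [-15.   -7.    9.4] y [-73.  -66.8 -30.2]
top  tz -76 79 x [-13.9  -8.9   6.8] y [-73.  -54.8 -42.2]
top  tz -68 17 x [-14.6 -12.   -7.8] y [-56.  -52.1 -44.5]
top  tz -60 17 x [-12.6  -9.5  -5.2] y [-55.6 -48.4 -41.9]
top  tz -52 23 x [-12.1  -8.   -5.3] y [-55.7 -49.8 -42.9]
top  tz -44 27 x [-11.8  -7.6   0.9] y [-55.6 -50.2 -44.2]
top  tz -36 30 x [-12.8  -7.9   4.2] y [-54.6 -49.1 -43.2]
top  tz -28 4 x [-11.   -9.7  -6.6] y [-48.2 -47.1 -43.5]
```

Both cameras agree that the real fingertips sit about 28–30 mm short of where the reported TCP puts them: closed they end near tool z = -10 instead of +19. The fingers therefore closed above the handle, and the tray has not moved. I will treat the true grasp point as TCP − 28 mm along tool z.

Emit:
send_rows(deltas=[{"dx": 0,"dy": 0,"dz": -0.02,"rx": 0,"ry": 0,"rz": 0,"grip": 0},{"dx": 0,"dy": 0,"dz": -0.02,"rx": 0,"ry": 0,"rz": 0,"grip": 0},{"dx": 0,"dy": 0,"dz": -0.02,"rx": 0,"ry": 0,"rz": 0,"grip": 0},{"dx": 0,"dy": 0,"dz": -0.02,"rx": 0,"ry": 0,"rz": 0,"grip": 0},{"dx": 0,"dy": 0,"dz": -0.02,"rx": 0,"ry": 0,"rz": 0,"grip": 0},{"dx": 0,"dy": 0,"dz": -0.02,"rx": 0,"ry": 0,"rz": 0,"grip": 0},{"dx": 0,"dy": 0,"dz": -0.02,"rx": 0,"ry": 0,"rz": 0,"grip": 0},{"dx": 0,"dy": 0,"dz": -0.02,"rx": 0,"ry": 0,"rz": 0,"grip": 0}])

```text
time: 4.55
ee_pos: [427.3, -289.7, 47.6]
tool_rot: [0.464, 2.583, -0.123]
force: [-0.2, 0.1, 0.8]
gripper_width: 85.1
grip_force: 0.0
```

Run:
```python
from h import *
s=bot.sense();print(s['ee_pos'],s['gripper_width'])
print(delta([449.1,-300.6,3.8],toolR(-20.6,30)))
```

```text
[ 427.34362711 -289.70610264   47.5908665 ] 85.1093333540453
(array([ 0.0009, -0.0027,  0.05  ]), array([ 0.16, -0.05,  0.19]))
```

Emit:
send_rows(deltas=[{"dx": 0.001,"dy": -0.003,"dz": 0.02,"rx": 0,"ry": 0,"rz": 0,"grip": 0},{"dx": 0.001,"dy": -0.003,"dz": 0.035,"rx": 0,"ry": 0,"rz": 0,"grip": 0},{"dx": 0.001,"dy": -0.003,"dz": 0.043,"rx": 0,"ry": 0,"rz": 0,"grip": 0},{"dx": 0.001,"dy": -0.003,"dz": 0.05,"rx": 0,"ry": 0,"rz": 0,"grip": 0},{"dx": 0.001,"dy": -0.003,"dz": 0.05,"rx": 0,"ry": 0,"rz": 0,"grip": 0}])

```text
time: 5.05
ee_pos: [448.9, -300.7, 3.3]
tool_rot: [0.464, 2.584, -0.122]
force: [-0.5, -0.1, -0.7]
gripper_width: 85.3
grip_force: 0.0
```

Emit:
send_rows(newtons=110, deltas=[{"dx": 0,"dy": 0,"dz": 0,"rx": 0,"ry": 0,"rz": 0,"grip": 0.4},{"dx": 0,"dy": 0,"dz": 0,"rx": 0,"ry": 0,"rz": 0,"grip": 0.6},{"dx": 0,"dy": 0,"dz": 0,"rx": 0,"ry": 0,"rz": 0,"grip": 1},{"dx": 0,"dy": 0,"dz": 0,"rx": 0,"ry": 0,"rz": 0,"grip": 1},{"dx": 0,"dy": 0,"dz": 0,"rx": 0,"ry": 0,"rz": 0,"grip": 1},{"dx": 0,"dy": 0,"dz": 0,"rx": 0,"ry": 0,"rz": 0,"grip": 1},{"dx": 0,"dy": 0,"dz": 0,"rx": 0,"ry": 0,"rz": 0,"grip": 1},{"dx": 0,"dy": 0,"dz": 0,"rx": 0,"ry": 0,"rz": 0,"grip": 1}])

```text
time: 5.85
ee_pos: [449.1, -301.1, 4.4]
tool_rot: [0.464, 2.582, -0.123]
force: [-3.5, 3.0, 6.4]
gripper_width: 12.0
grip_force: 107.4
```

Gripped (107 N, width 12). I lift 80 mm straight up.

Emit:
send_rows(deltas=[{"dx": -0.003,"dy": 0,"dz": -0.005,"rx": 0,"ry": 0,"rz": 0,"grip": 1},{"dx": -0.01,"dy": 0,"dz": -0.017,"rx": 0,"ry": 0,"rz": 0,"grip": 1},{"dx": -0.02,"dy": 0,"dz": -0.035,"rx": 0,"ry": 0,"rz": 0,"grip": 1},{"dx": -0.03,"dy": 0,"dz": -0.052,"rx": 0,"ry": 0,"rz": 0,"grip": 1},{"dx": -0.04,"dy": 0,"dz": -0.069,"rx": 0,"ry": 0,"rz": 0,"grip": 1},{"dx": -0.04,"dy": 0,"dz": -0.069,"rx": 0,"ry": 0,"rz": 0,"grip": 1},{"dx": -0.04,"dy": 0,"dz": -0.069,"rx": 0,"ry": 0,"rz": 0,"grip": 1}])

```text
time: 6.55
ee_pos: [448.9, -301.0, 83.7]
tool_rot: [0.464, 2.583, -0.123]
force: [-0.0, 0.4, -2.8]
gripper_width: 12.2
grip_force: 107.5
```

Run:
```python
from h import *
s=bot.sense();print(s['ee_pos'],s['force'],s['gripper_width'],s['joint_positions'].round(2))
for n in('top','side'):
    c=bot.read_camera(n); P=cloud({**c,'rotation':R.from_rotvec(c['rotation']).as_matrix()})
    print(n,tray(c,80,125,(440,720,-460,-200)))
    h=cv2.cvtColor(c['color'],cv2.COLOR_RGB2HSV)
    m=(c['depth']>0)&(P[...,2]>75)&(P[...,2]<130)&(P[...,0]>455)&(P[...,0]<700)&(P[...,1]<-225)&(P[...,1]>-460)&(c['color'].max(2)>75)
    q=P[m]; A=np.c_[q[:,:2],np.ones(len(q))]
    w=np.ones(len(q),bool)
    for _ in range(5):
        k=np.linalg.lstsq(A[w],q[w,2],rcond=None)[0]; w=np.abs(A@k-q[:,2])<6
    a=np.radians(-20.6); print(' slope along x',np.degrees(np.arctan(k[0]*np.cos(a)+k[1]*np.sin(a))),'along y',np.degrees(np.arctan(-k[0]*np.sin(a)+k[1]*np.cos(a))),w.mean())
print(delta([458.3,-31.1,82],toolR(-4.8,30)))
```

```text
[ 448.936441   -300.95360919   83.73895165] [-0.01715652  0.3720944  -2.81433401] 12.188741013795838 [-0.74 -0.43  2.22  0.25  0.88 -2.07]
top (3602, ((547.8994140625, -336.6264953613281), (152.3307342529297, 167.2969207763672), 69.42393493652344), np.float64(85.50826074176689), array([ 443.6, -437. ,   80. ]), array([ 649.2, -240.3,  108.2]))
 slope along x -0.07210643022482777 along y 0.31804255357225636 0.6272965879265092
side (4961, ((532.7349853515625, -331.38037109375), (153.5236053466797, 198.97637939453125), 69.64787292480469), np.float64(89.3089961437056), array([ 442.4, -436.5,   80. ]), array([ 651.5, -238.7,  122.8]))
 slope along x -0.07923288053250636 along y 0.5232084403955788 0.5680726107848372
(array([ 0.0738,  0.256 , -0.0415]), array([ -7.69,  -0.12, -13.52]))
```

The tray hangs level (slope about 0.1° along x). I carry it to the staging pose in front of the rack.

Emit:
send_rows(deltas=[{"dx": 0.004,"dy": 0.013,"dz": -0.002,"rx": -0.4,"ry": 0,"rz": -0.7,"grip": 1},{"dx": 0.012,"dy": 0.042,"dz": -0.007,"rx": -1.2,"ry": 0,"rz": -2.2,"grip": 1},{"dx": 0.022,"dy": 0.075,"dz": -0.012,"rx": -2.3,"ry": 0,"rz": -4.0,"grip": 1},{"dx": 0.033,"dy": 0.115,"dz": -0.019,"rx": -3.5,"ry": -0.1,"rz": -6.1,"grip": 1},{"dx": 0.045,"dy": 0.155,"dz": -0.025,"rx": -4.7,"ry": -0.1,"rz": -8.2,"grip": 1},{"dx": 0.055,"dy": 0.192,"dz": -0.031,"rx": -5.8,"ry": -0.1,"rz": -10.1,"grip": 1},{"dx": 0.064,"dy": 0.222,"dz": -0.036,"rx": -6.7,"ry": -0.1,"rz": -11.7,"grip": 1},{"dx": 0.07,"dy": 0.243,"dz": -0.039,"rx": -7.3,"ry": -0.1,"rz": -12.8,"grip": 1},{"dx": 0.0735,"dy": 0.254,"dz": -0.041,"rx": -7.7,"ry": -0.1,"rz": -13.5,"grip": 1},{"dx": 0.0738,"dy": 0.256,"dz": -0.0415,"rx": -7.7,"ry": -0.1,"rz": -13.5,"grip": 1}])

```text
time: 7.65
ee_pos: [458.2, -29.8, 82.1]
tool_rot: [0.106, 2.616, -0.029]
force: [-0.4, 0.4, -3.6]
gripper_width: 11.9
grip_force: 107.6
```

Emit:
send_rows(deltas=[{"dx": 0,"dy": 0,"dz": 0,"rx": 0,"ry": 0,"rz": 0,"grip": 1},{"dx": 0,"dy": 0,"dz": 0,"rx": 0,"ry": 0,"rz": 0,"grip": 1},{"dx": 0,"dy": 0,"dz": 0,"rx": 0,"ry": 0,"rz": 0,"grip": 1}])

```text
time: 7.95
ee_pos: [458.6, -32.2, 82.8]
tool_rot: [0.111, 2.615, -0.031]
force: [0.6, -0.7, -2.4]
gripper_width: 12.2
grip_force: 107.6
```

```bash
cat > cmp.py <<'E'
from h import *
import pickle
O=np.array([683.5,-50.]);t=np.radians(-4.8);M=np.array([[np.cos(t),np.sin(t)],[-np.sin(t),np.cos(t)]])
s=bot.sense();print(s['ee_pos'],s['force'],s['joint_positions'].round(2))
for n in('top','side'):
    c=bot.read_camera(n); pickle.dump(c,open(n+'2.pkl','wb')); P=cloud({**c,'rotation':R.from_rotvec(c['rotation']).as_matrix()})
    Q=np.concatenate([(P[...,:2]-O)@M.T,P[...,2:]],-1); h=cv2.cvtColor(c['color'],cv2.COLOR_RGB2HSV); ok=c['depth']>0
    zt=s['ee_pos'][2]-4.4
    m=ok&(Q[...,2]>zt+19)&(Q[...,2]<zt+28)&(Q[...,0]>-210)&(Q[...,0]<-22)&(abs(Q[...,1])<110)&(h[...,1]<60)&(c['color'].max(2)>75)
    k,l,st,_=cv2.connectedComponentsWithStats(m.astype(np.uint8)); q=Q[l==1+np.argmax(st[1:,4])]
    print(n,'tray rackframe',len(q),cv2.minAreaRect(q[:,:2].astype(np.float32)),'z',np.median(q[:,2]))
    # left/right edges of the flange along x, line fits
    for sg in(-1,1):
        pts=[]
        for e in np.arange(-190,-45,6):
            j=(q[:,0]>=e)&(q[:,0]<e+6)
            if j.sum()>5: pts.append((e+3,(sg*q[j,1]).max()*sg))
        pts=np.array(pts); f=np.polyfit(pts[:,0],pts[:,1],1); print('  edge',sg,np.median(pts[:,1]).round(1),'yaw',np.degrees(f[0]).round(2),'front x',np.percentile(q[:,0],99).round(1),q[:,0].min().round(1))
    g=ok&(h[...,0]>50)&(h[...,0]<75)&(h[...,1]>150)&(Q[...,2]>225)&(Q[...,2]<290)&(abs(Q[...,1])<120)
    G=Q[g]; print('  green y',G[:,1].min().round(1),G[:,1].max().round(1))
    for a,b in((10,45),(130,170)):
        w=G[(G[:,0]>a)&(G[:,0]<b)]; f=np.polyfit(w[:,1],w[:,0],1); print('   bar yaw',-np.degrees(f[0]).round(2),np.percentile(w[:,1],[1,99]).round(1),np.percentile(w[:,0],[2,98]).round(1))
    b=ok&(h[...,0]>90)&(h[...,0]<110)&(h[...,1]>70)&(abs(Q[...,1])<90)&(Q[...,2]>180)&(Q[...,2]<195)
    w=Q[b&(Q[...,0]<-3)]; 
    print('  top blue flange front y',np.percentile(w[:,1],[1,99]).round(1),'x',w[:,0].min().round(1))
E
python3 cmp.py
```

```text
[458.62765473 -32.16655545  82.77739306] [ 0.56007977 -0.69955035 -2.41257328] [-0.14 -0.71  2.38  0.04  0.94 -1.64]
top tray rackframe 1460 ((-119.23831176757812, -0.5685882568359375), (165.14271545410156, 149.94309997558594), 0.13350097835063934) z 100.85022500859748
  edge -1 -74.6 yaw 0.11 front x -37.5 -201.9
  edge 1 73.7 yaw -0.08 front x -37.5 -201.9
  green y -91.8 96.3
   bar yaw -0.01 [-89.7  92.7] [19.6 32.6]
   bar yaw 0.16 [-88.9  94.1] [139.1 152.7]
  top blue flange front y [-85.7  88.9] x -628.9
side tray rackframe 1058 ((-121.6376953125, -2.4285964965820312), (153.72042846679688, 171.1324920654297), 89.97221374511719) z 100.66612715111017
  edge -1 -77.8 yaw -0.14 front x -36.7 -207.2
  edge 1 72.1 yaw -0.25 front x -36.7 -207.2
  green y -97.2 92.4
   bar yaw 0.11 [-96.1  89.8] [20.8 34.3]
   bar yaw 0.24 [-95.3  86.7] [140.3 154.4]
  top blue flange front y [-73.5  88.6] x -623.2
```

Measured against the bay at the same height, the tray is about 1.2 mm too far in -y, and the yaw is good to 0.2°. I lower it to the low pair (origin near z = 58), correct y and compute the insertion direction.

```bash
cat > ax.py <<'E'
from h import *
s=bot.sense();R0=R.from_rotvec(s['tool_rot']).as_matrix();t=np.radians(-4.8)
print('rackX,Y,up in tool',(R0.T@np.array([[np.cos(t),np.sin(t),0],[-np.sin(t),np.cos(t),0],[0,0,1.]]).T).round(4).T.tolist())
print('rot err deg',np.degrees(R.from_matrix(R0.T@toolR(-4.8,30)).as_rotvec()).round(2))
d=s['ee_pos'][:2]-[683.5,-50];print('tcp rack',(d@[np.cos(t),np.sin(t)]).round(2),(d@[-np.sin(t),np.cos(t)]).round(2),s['ee_pos'][2].round(2),'F rack',(s['force'][:2]@[np.cos(t),np.sin(t)]).round(2),(s['force'][:2]@[-np.sin(t),np.cos(t)]).round(2),s['force'][2].round(2),'M',s['moment'].round(3),s['time'])
E
python3 ax.py
```

```text
rackX,Y,up in tool [[-0.8656, 0.0014, 0.5008], [0.0008, 1.0, -0.0013], [-0.5008, -0.0007, -0.8656]]
rot err deg [-0.07  0.05 -0.05]
tcp rack -225.51 -0.97 82.89 F rack -0.45 -0.08 -2.27 M [ 0.059  0.802 -0.026] 8.05
```

Emit:
send_rows(deltas=[{"dx": 0.003,"dy": 0.0003,"dz": 0.005,"rx": 0,"ry": 0,"rz": 0,"grip": 1},{"dx": 0.007,"dy": 0.0008,"dz": 0.012,"rx": 0,"ry": 0,"rz": 0,"grip": 1},{"dx": 0.0102,"dy": 0.0012,"dz": 0.0177,"rx": 0,"ry": 0,"rz": 0,"grip": 1},{"dx": 0.0015,"dy": 0.0012,"dz": 0.0227,"rx": 0,"ry": 0,"rz": 0,"grip": 1},{"dx": -0.0072,"dy": 0.0012,"dz": 0.0277,"rx": 0,"ry": 0,"rz": 0,"grip": 1},{"dx": -0.0158,"dy": 0.0012,"dz": 0.0327,"rx": 0,"ry": 0,"rz": 0,"grip": 1},{"dx": -0.0158,"dy": 0.0012,"dz": 0.0327,"rx": 0,"ry": 0,"rz": 0,"grip": 1},{"dx": -0.0158,"dy": 0.0012,"dz": 0.0327,"rx": 0,"ry": 0,"rz": 0,"grip": 1}])

```text
time: 8.85
ee_pos: [488.3, -32.8, 61.8]
tool_rot: [0.11, 2.616, -0.03]
force: [-0.8, -0.2, -2.3]
gripper_width: 12.3
grip_force: 107.6
```

```bash
python3 ax.py
python3 - <<'E'
from h import *
c=bot.read_camera('side');cv2.imwrite('pics/s3.png',cv2.resize(c['color'][130:330,230:480,::-1],None,fx=3,fy=3,interpolation=cv2.INTER_CUBIC))
E
```

```text
rackX,Y,up in tool [[-0.8661, 0.0002, 0.4998], [-0.0001, 1.0, -0.0007], [-0.4998, -0.0007, -0.8661]]
rot err deg [-0.04 -0.01  0.01]
tcp rack -195.93 0.81 61.8 F rack -0.74 -0.3 -2.3 M [0.04  0.785 0.05 ] 8.85
```

View pics/s3.png

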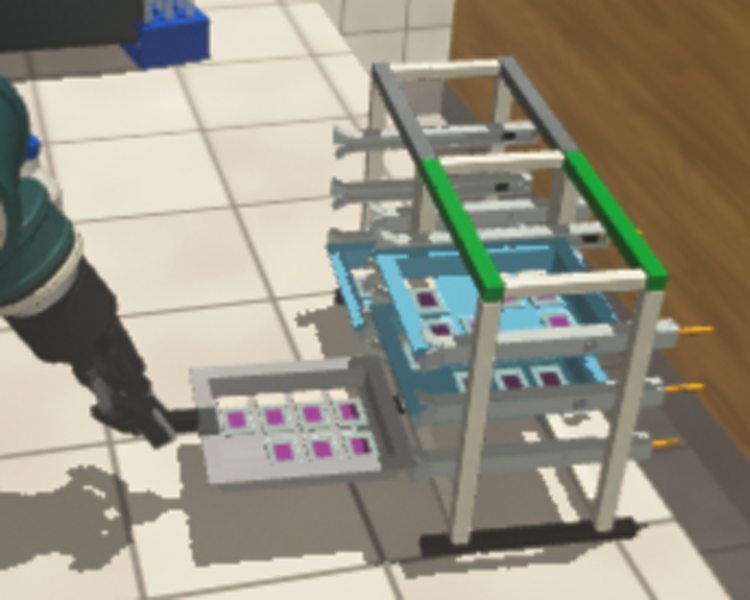

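The tray is level in front of the low runners, with its near front corner at (405,470) beside the low runner's mouth at (415,462). Nothing is touching yet. I ease in by 40 mm.

Emit:
send_rows(deltas=[{"dx": -0.0043,"dy": 0,"dz": 0.0025,"rx": 0,"ry": 0,"rz": 0,"grip": 1},{"dx": -0.0087,"dy": 0,"dz": 0.005,"rx": 0,"ry": 0,"rz": 0,"grip": 1},{"dx": -0.013,"dy": 0,"dz": 0.0075,"rx": 0,"ry": 0,"rz": 0,"grip": 1},{"dx": -0.0173,"dy": 0,"dz": 0.01,"rx": 0,"ry": 0,"rz": 0,"grip": 1}])

```text
time: 9.3
ee_pos: [509.2, -34.6, 62.7]
tool_rot: [0.11, 2.615, -0.03]
force: [0.1, -0.2, -2.7]
gripper_width: 12.1
grip_force: 107.6
```

Emit:
send_rows(deltas=[{"dx": -0.0043,"dy": 0,"dz": 0.0025,"rx": 0,"ry": 0,"rz": 0,"grip": 1},{"dx": -0.0087,"dy": 0,"dz": 0.005,"rx": 0,"ry": 0,"rz": 0,"grip": 1},{"dx": -0.013,"dy": 0,"dz": 0.0075,"rx": 0,"ry": 0,"rz": 0,"grip": 1},{"dx": -0.0173,"dy": 0,"dz": 0.01,"rx": 0,"ry": 0,"rz": 0,"grip": 1},{"dx": -0.0173,"dy": 0,"dz": 0.01,"rx": 0,"ry": 0,"rz": 0,"grip": 1}])

```text
time: 9.8
ee_pos: [529.1, -36.3, 62.6]
tool_rot: [0.11, 2.615, -0.03]
force: [-0.3, 0.4, -2.5]
gripper_width: 11.9
grip_force: 107.6
```

```bash
python3 ax.py
```

```text
rackX,Y,up in tool [[-0.8655, 0.0003, 0.5009], [-0.0001, 1.0, -0.0008], [-0.5009, -0.0007, -0.8655]]
rot err deg [-0.04  0.06  0.  ]
tcp rack -155.0 0.72 62.62 F rack -0.29 0.39 -2.55 M [0.047 0.788 0.021] 9.8
```

Emit:
send_rows(deltas=[{"dx": -0.0087,"dy": -0.0004,"dz": 0.005,"rx": 0,"ry": 0,"rz": 0,"grip": 1},{"dx": -0.0173,"dy": -0.0004,"dz": 0.01,"rx": 0,"ry": 0,"rz": 0,"grip": 1},{"dx": -0.026,"dy": -0.0004,"dz": 0.015,"rx": 0,"ry": 0,"rz": 0,"grip": 1},{"dx": -0.026,"dy": -0.0004,"dz": 0.015,"rx": 0,"ry": 0,"rz": 0,"grip": 1}])

```text
time: 10.2
ee_pos: [559.6, -39.3, 62.6]
tool_rot: [0.11, 2.615, -0.03]
force: [0.1, -0.2, -2.4]
gripper_width: 12.0
grip_force: 107.6
```

Emit:
send_rows(deltas=[{"dx": -0.0087,"dy": 0,"dz": 0.005,"rx": 0,"ry": 0,"rz": 0,"grip": 1},{"dx": -0.0173,"dy": 0,"dz": 0.01,"rx": 0,"ry": 0,"rz": 0,"grip": 1},{"dx": -0.026,"dy": 0,"dz": 0.015,"rx": 0,"ry": 0,"rz": 0,"grip": 1},{"dx": -0.026,"dy": 0,"dz": 0.015,"rx": 0,"ry": 0,"rz": 0,"grip": 1}])

```text
time: 10.6
ee_pos: [589.5, -41.8, 62.8]
tool_rot: [0.11, 2.615, -0.03]
force: [-0.6, 0.3, -3.7]
gripper_width: 11.7
grip_force: 107.6
```

```bash
python3 ax.py
```

```text
rackX,Y,up in tool [[-0.8655, 0.0003, 0.501], [-0.0001, 1.0, -0.0008], [-0.501, -0.0007, -0.8655]]
rot err deg [-0.04  0.06  0.  ]
tcp rack -94.33 0.29 62.77 F rack -0.66 0.24 -3.73 M [ 0.079  0.786 -0.02 ] 10.6
```

Emit:
send_rows(deltas=[{"dx": -0.0033,"dy": 0,"dz": 0.0042,"rx": 0,"ry": 0,"rz": 0,"grip": 1},{"dx": -0.0077,"dy": 0,"dz": 0.0067,"rx": 0,"ry": 0,"rz": 0,"grip": 1},{"dx": -0.012,"dy": 0,"dz": 0.0092,"rx": 0,"ry": 0,"rz": 0,"grip": 1},{"dx": -0.0163,"dy": 0,"dz": 0.0117,"rx": 0,"ry": 0,"rz": 0,"grip": 1},{"dx": -0.0163,"dy": 0,"dz": 0.0117,"rx": 0,"ry": 0,"rz": 0,"grip": 1}])

```text
time: 11.1
ee_pos: [608.8, -43.4, 60.9]
tool_rot: [0.11, 2.615, -0.031]
force: [-0.8, 0.5, -2.8]
gripper_width: 11.7
grip_force: 107.6
```

Emit:
send_rows(deltas=[{"dx": -0.0035,"dy": 0,"dz": 0.002,"rx": 0,"ry": 0,"rz": 0,"grip": 1},{"dx": -0.0069,"dy": 0,"dz": 0.004,"rx": 0,"ry": 0,"rz": 0,"grip": 1},{"dx": -0.0104,"dy": 0,"dz": 0.006,"rx": 0,"ry": 0,"rz": 0,"grip": 1},{"dx": -0.0139,"dy": 0,"dz": 0.008,"rx": 0,"ry": 0,"rz": 0,"grip": 1},{"dx": -0.0173,"dy": 0,"dz": 0.01,"rx": 0,"ry": 0,"rz": 0,"grip": 1}])

```text
time: 11.6
ee_pos: [628.2, -45.0, 60.4]
tool_rot: [0.11, 2.616, -0.03]
force: [-5.2, 1.1, -0.8]
gripper_width: 12.1
grip_force: 108.1
```

```bash
python3 ax.py
```

```text
rackX,Y,up in tool [[-0.866, 0.0002, 0.5001], [-0.0002, 1.0, -0.0007], [-0.5001, -0.0007, -0.866]]
rot err deg [-0.04  0.01  0.01]
tcp rack -55.54 0.34 60.4 F rack -5.24 0.63 -0.8 M [0.287 1.399 0.185] 11.6
```

About 5 N of clip drag is felt. I go 9 mm further, still short of the nearest possible buffer position, and then creep.

Emit:
send_rows(deltas=[{"dx": -0.0026,"dy": 0,"dz": 0.0015,"rx": 0,"ry": 0,"rz": 0,"grip": 1},{"dx": -0.0052,"dy": 0,"dz": 0.003,"rx": 0,"ry": 0,"rz": 0,"grip": 1},{"dx": -0.0078,"dy": 0,"dz": 0.0045,"rx": 0,"ry": 0,"rz": 0,"grip": 1},{"dx": -0.0078,"dy": 0,"dz": 0.0045,"rx": 0,"ry": 0,"rz": 0,"grip": 1},{"dx": -0.0078,"dy": 0,"dz": 0.0045,"rx": 0,"ry": 0,"rz": 0,"grip": 1}])

```text
time: 12.1
ee_pos: [637.6, -45.8, 61.0]
tool_rot: [0.11, 2.614, -0.03]
force: [3.7, 0.4, -3.4]
gripper_width: 11.8
grip_force: 107.8
```

```bash
python3 ax.py | tail -1
```

```text
tcp rack -46.12 0.3 61.03 F rack 3.66 0.7 -3.37 M [0.176 0.506 0.134] 12.1
```

Emit:
send_rows(deltas=[{"dx": -0.0004,"dy": 0,"dz": 0.00025,"rx": 0,"ry": 0,"rz": 0,"grip": 1},{"dx": -0.0009,"dy": 0,"dz": 0.0005,"rx": 0,"ry": 0,"rz": 0,"grip": 1}])

```text
time: 12.3
ee_pos: [637.8, -45.8, 60.5]
tool_rot: [0.11, 2.616, -0.03]
force: [-4.6, 0.5, -2.2]
gripper_width: 12.0
grip_force: 107.8
```

```bash
python3 ax.py | tail -1
```

```text
tcp rack -45.85 0.33 60.47 F rack -4.61 0.09 -2.21 M [0.234 1.373 0.171] 12.3
```

Emit:
send_rows(deltas=[{"dx": -0.0004,"dy": 0,"dz": 0.00025,"rx": 0,"ry": 0,"rz": 0,"grip": 1},{"dx": -0.0009,"dy": 0,"dz": 0.0005,"rx": 0,"ry": 0,"rz": 0,"grip": 1}])

```text
time: 12.5
ee_pos: [638.9, -45.9, 60.5]
tool_rot: [0.11, 2.616, -0.03]
force: [-5.0, 1.0, -2.4]
gripper_width: 12.2
grip_force: 107.8
```

Emit:
send_rows(deltas=[{"dx": -0.0004,"dy": 0,"dz": 0.00025,"rx": 0,"ry": 0,"rz": 0,"grip": 1},{"dx": -0.0009,"dy": 0,"dz": 0.0005,"rx": 0,"ry": 0,"rz": 0,"grip": 1}])

```text
time: 12.7
ee_pos: [639.9, -46.0, 60.5]
tool_rot: [0.11, 2.616, -0.03]
force: [-5.9, 1.1, -2.8]
gripper_width: 12.3
grip_force: 107.9
```

Emit:
send_rows(deltas=[{"dx": -0.0004,"dy": 0,"dz": 0.00025,"rx": 0,"ry": 0,"rz": 0,"grip": 1},{"dx": -0.0009,"dy": 0,"dz": 0.0005,"rx": 0,"ry": 0,"rz": 0,"grip": 1}])

```text
time: 12.9
ee_pos: [640.9, -46.1, 60.5]
tool_rot: [0.11, 2.616, -0.03]
force: [-4.8, 0.8, -2.6]
gripper_width: 11.8
grip_force: 107.9
```

Emit:
send_rows(deltas=[{"dx": -0.0004,"dy": 0,"dz": 0.00025,"rx": 0,"ry": 0,"rz": 0,"grip": 1},{"dx": -0.0009,"dy": 0,"dz": 0.0005,"rx": 0,"ry": 0,"rz": 0,"grip": 1}])

```text
time: 13.1
ee_pos: [641.9, -46.2, 60.6]
tool_rot: [0.11, 2.616, -0.03]
force: [-5.0, 0.4, -2.7]
gripper_width: 12.2
grip_force: 107.9
```

Emit:
send_rows(deltas=[{"dx": -0.0004,"dy": 0,"dz": 0.00025,"rx": 0,"ry": 0,"rz": 0,"grip": 1},{"dx": -0.0009,"dy": 0,"dz": 0.0005,"rx": 0,"ry": 0,"rz": 0,"grip": 1}])

```text
time: 13.3
ee_pos: [643.0, -46.3, 60.6]
tool_rot: [0.11, 2.616, -0.03]
force: [-5.3, 1.7, -2.2]
gripper_width: 12.1
grip_force: 107.9
```

Emit:
send_rows(deltas=[{"dx": -0.0004,"dy": 0,"dz": 0.00025,"rx": 0,"ry": 0,"rz": 0,"grip": 1},{"dx": -0.0009,"dy": 0,"dz": 0.0005,"rx": 0,"ry": 0,"rz": 0,"grip": 1}])

```text
time: 13.5
ee_pos: [644.0, -46.3, 60.6]
tool_rot: [0.11, 2.616, -0.03]
force: [-4.7, 0.9, -2.3]
gripper_width: 11.9
grip_force: 107.9
```

Emit:
send_rows(deltas=[{"dx": -0.0004,"dy": 0,"dz": 0.00025,"rx": 0,"ry": 0,"rz": 0,"grip": 1},{"dx": -0.0009,"dy": 0,"dz": 0.0005,"rx": 0,"ry": 0,"rz": 0,"grip": 1}])

```text
time: 13.7
ee_pos: [645.0, -46.4, 60.6]
tool_rot: [0.11, 2.616, -0.03]
force: [-5.6, 0.9, -3.5]
gripper_width: 11.9
grip_force: 107.9
```

Emit:
send_rows(deltas=[{"dx": -0.0004,"dy": 0,"dz": 0.00025,"rx": 0,"ry": 0,"rz": 0,"grip": 1},{"dx": -0.0009,"dy": 0,"dz": 0.0005,"rx": 0,"ry": 0,"rz": 0,"grip": 1}])

```text
time: 13.9
ee_pos: [646.1, -46.5, 60.6]
tool_rot: [0.11, 2.616, -0.03]
force: [-4.7, 0.9, -2.6]
gripper_width: 11.7
grip_force: 107.9
```

Emit:
send_rows(deltas=[{"dx": -0.0004,"dy": 0,"dz": 0.00025,"rx": 0,"ry": 0,"rz": 0,"grip": 1},{"dx": -0.0009,"dy": 0,"dz": 0.0005,"rx": 0,"ry": 0,"rz": 0,"grip": 1}])

```text
time: 14.1
ee_pos: [647.0, -46.6, 60.6]
tool_rot: [0.11, 2.616, -0.03]
force: [-4.7, 1.4, -2.4]
gripper_width: 12.0
grip_force: 108.0
```

Emit:
send_rows(deltas=[{"dx": -0.0004,"dy": 0,"dz": 0.00025,"rx": 0,"ry": 0,"rz": 0,"grip": 1},{"dx": -0.0009,"dy": 0,"dz": 0.0005,"rx": 0,"ry": 0,"rz": 0,"grip": 1}])

```text
time: 14.3
ee_pos: [648.1, -46.7, 60.6]
tool_rot: [0.11, 2.616, -0.03]
force: [-4.6, 0.8, -1.3]
gripper_width: 12.3
grip_force: 108.0
```

Emit:
send_rows(deltas=[{"dx": -0.0004,"dy": 0,"dz": 0.00025,"rx": 0,"ry": 0,"rz": 0,"grip": 1},{"dx": -0.0009,"dy": 0,"dz": 0.0005,"rx": 0,"ry": 0,"rz": 0,"grip": 1}])

```text
time: 14.5
ee_pos: [649.1, -46.8, 60.6]
tool_rot: [0.11, 2.616, -0.03]
force: [-5.7, 0.9, -3.1]
gripper_width: 12.3
grip_force: 108.0
```

Emit:
send_rows(deltas=[{"dx": -0.0004,"dy": 0,"dz": 0.00025,"rx": 0,"ry": 0,"rz": 0,"grip": 1},{"dx": -0.0009,"dy": 0,"dz": 0.0005,"rx": 0,"ry": 0,"rz": 0,"grip": 1}])

```text
time: 14.7
ee_pos: [650.1, -46.9, 60.7]
tool_rot: [0.11, 2.616, -0.03]
force: [-4.5, 0.8, -1.9]
gripper_width: 11.9
grip_force: 108.0
```

Emit:
send_rows(deltas=[{"dx": -0.0004,"dy": 0,"dz": 0.00025,"rx": 0,"ry": 0,"rz": 0,"grip": 1},{"dx": -0.0009,"dy": 0,"dz": 0.0005,"rx": 0,"ry": 0,"rz": 0,"grip": 1}])

```text
time: 14.9
ee_pos: [650.7, -46.8, 60.3]
tool_rot: [0.11, 2.617, -0.03]
force: [-12.8, 3.8, -1.3]
gripper_width: 12.3
grip_force: 108.7
```

The force jumped from 5 to 13 N, so the tray has reached the buffers. I press 0.3 mm more and hold.

Emit:
send_rows(deltas=[{"dx": -0.0003,"dy": 0,"dz": 0.00015,"rx": 0,"ry": 0,"rz": 0,"grip": 1},{"dx": -0.0003,"dy": 0,"dz": 0.00015,"rx": 0,"ry": 0,"rz": 0,"grip": 1}])

```text
time: 15.1
ee_pos: [650.7, -46.7, 60.0]
tool_rot: [0.11, 2.618, -0.03]
force: [-13.5, 4.0, -0.2]
gripper_width: 12.1
grip_force: 108.8
```

```bash
python3 ax.py | tail -1
```

```text
tcp rack -32.95 0.54 59.95 F rack -13.75 2.87 -0.21 M [0.559 2.135 0.163] 15.1
```

Emit:
send_rows(deltas=[{"dx": -0.0004,"dy": 0,"dz": 0.0002,"rx": 0,"ry": 0,"rz": 0,"grip": 1},{"dx": -0.0004,"dy": 0,"dz": 0.0002,"rx": 0,"ry": 0,"rz": 0,"grip": 1},{"dx": -0.0004,"dy": 0,"dz": 0.0002,"rx": 0,"ry": 0,"rz": 0,"grip": 1}])

```text
time: 15.4
ee_pos: [650.8, -46.7, 59.7]
tool_rot: [0.11, 2.619, -0.03]
force: [-17.8, 3.8, -1.6]
gripper_width: 12.2
grip_force: 108.9
```

```bash
python3 ax.py | tail -1
```

```text
tcp rack -32.87 0.54 59.67 F rack -18.07 2.25 -1.6 M [0.591 2.592 0.214] 15.4
```

It bears firmly: about 18 N in total, or 13 N over the clip drag, and the tray has stopped advancing. I let go and withdraw back and up along the tool axis.

Emit:
send_rows(deltas=[{"dx": 0,"dy": 0,"dz": 0,"rx": 0,"ry": 0,"rz": 0,"grip": 0},{"dx": 0,"dy": 0,"dz": 0,"rx": 0,"ry": 0,"rz": 0,"grip": 0},{"dx": 0,"dy": 0,"dz": 0,"rx": 0,"ry": 0,"rz": 0,"grip": 0},{"dx": 0,"dy": 0,"dz": 0,"rx": 0,"ry": 0,"rz": 0,"grip": 0},{"dx": 0,"dy": 0,"dz": 0,"rx": 0,"ry": 0,"rz": 0,"grip": 0},{"dx": 0,"dy": 0,"dz": 0,"rx": 0,"ry": 0,"rz": 0,"grip": 0}])

```text
time: 16.0
ee_pos: [652.4, -47.1, 61.2]
tool_rot: [0.11, 2.615, -0.031]
force: [-0.6, 0.5, 0.3]
gripper_width: 85.3
grip_force: 0.0
```

Emit:
send_rows(deltas=[{"dx": 0,"dy": 0,"dz": -0.01,"rx": 0,"ry": 0,"rz": 0,"grip": 0},{"dx": 0,"dy": 0,"dz": -0.03,"rx": 0,"ry": 0,"rz": 0,"grip": 0},{"dx": 0.005,"dy": 0,"dz": -0.06,"rx": 0,"ry": 0,"rz": 0,"grip": 0},{"dx": 0.02,"dy": 0,"dz": -0.09,"rx": 0,"ry": 0,"rz": 0,"grip": 0},{"dx": 0.04,"dy": 0,"dz": -0.12,"rx": 0,"ry": 0,"rz": 0,"grip": 0},{"dx": 0.06,"dy": 0,"dz": -0.14,"rx": 0,"ry": 0,"rz": 0,"grip": 0},{"dx": 0.06,"dy": 0,"dz": -0.14,"rx": 0,"ry": 0,"rz": 0,"grip": 0},{"dx": 0.06,"dy": 0,"dz": -0.14,"rx": 0,"ry": 0,"rz": 0,"grip": 0}])

```text
time: 16.8
ee_pos: [530.7, -36.8, 153.3]
tool_rot: [0.11, 2.613, -0.031]
force: [0.5, 0.2, 0.3]
gripper_width: 85.2
grip_force: 0.0
```

```bash
python3 ax.py|tail -1
python3 - <<'E'
from h import *
c=bot.read_camera('side');cv2.imwrite('pics/s4.png',cv2.resize(c['color'][130:330,230:480,::-1],None,fx=3,fy=3,interpolation=cv2.INTER_CUBIC))
P=cloud({**c,'rotation':R.from_rotvec(c['rotation']).as_matrix()});O=np.array([683.5,-50.]);t=np.radians(-4.8);M=np.array([[np.cos(t),np.sin(t)],[-np.sin(t),np.cos(t)]])
Q=np.concatenate([(P[...,:2]-O)@M.T,P[...,2:]],-1)
k=(c['depth']>0)&(c['color'].max(2)<75)&(abs(Q[...,1])<20)&(Q[...,0]>-120)&(Q[...,0]<0)&(Q[...,2]>65)&(Q[...,2]<100)
q=Q[k];print('handle',len(q),np.percentile(q,[2,50,98],axis=0).round(1).tolist())
E
```

```text
tcp rack -153.39 0.38 153.34 F rack 0.51 0.22 0.31 M [ 0.046  0.194 -0.015] 16.8
handle 182 [[-63.6, -15.0, 74.5], [-31.2, -5.6, 84.6], [-1.4, 10.0, 91.4]]
```

View pics/s4.png

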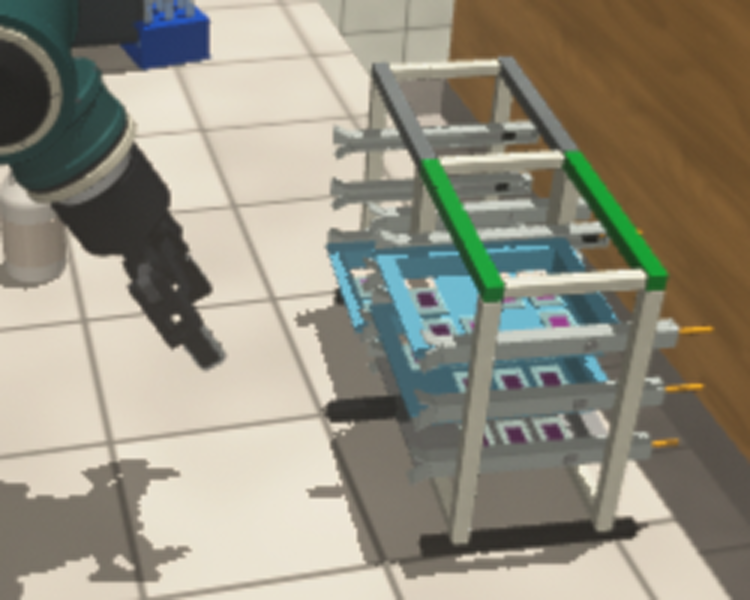

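The tray sits in the low pair with its handle sticking out at (330..400, 408). The handle's end is at rack x of about -64, so the origin is near 74 mm. The blue trays are unchanged and the hand is clear.

```bash
python3 -c "from workcell import bot; print(bot.close_job())"
```

```text
the job is handed in; nothing more can be done
None
```

The steel tray is on the low runner pair of the green bay, pressed onto its end buffers with about 13 N beyond the clip drag, then let go with the hand clear; the job is handed in, but no verdict came back.

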